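# Top up the tin of brass balls through the spring-gated dispenser

## Task

Tip all four brass balls from the yellow scoop into the dispenser's funnel while its gate is shut, then set the empty scoop back down upright on the plywood. Then pull the spring-loaded gate out by its upright black handle until the handle stands on the red line, so that all four balls drop into the blue tin, and finish while still gripping the handle there: do not let go. Leave the tin and everything else lying about where they are.

Things in the scene. Friction and masses are not known exactly. Their poses are not given: they have to be found in the camera images.
- scoop_grip (a point): Grip point on the black fin handle behind the yellow scoop: middle of the part to pinch, 55 mm above the scoop's underside. The fin is 12 mm thick (along y), 54 mm long (x), its top 20 mm above this point; it joins the scoop's back wall, whose outer face lies 27 mm to -x of this point. Axes: -x towards the open nose, z up.
- scoop_lip (a point): Middle of the pouring edge at the scoop's open nose (top of the floor there): 125 mm to -x of scoop_grip and 31 mm below it, 24 mm above the scoop's underside. Axes as scoop_grip. The floor slopes 12 degrees down from here to the back wall, so the balls stay at the back until the nose is tipped over 12 degrees down; tipped 40 to 50 degrees they all roll out.
- ball1_center (a point): Centre of brass ball 1, 16 mm across, 18 g; starts at the back of the scoop's tray, 4 balls alike
- ball2_center (a point): Centre of brass ball 2, 16 mm across, 18 g; starts at the back of the scoop's tray, 4 balls alike
- ball3_center (a point): Centre of brass ball 3, 16 mm across, 18 g; starts at the back of the scoop's tray, 4 balls alike
- ball4_center (a point): Centre of brass ball 4, 16 mm across, 18 g; starts at the back of the scoop's tray, 4 balls alike
- funnel_mouth (a point): Centre of the fixed dispenser's round funnel at rim height, 146 mm above the plywood. The aluminium funnel is 132 mm across outside (126 inside) at the rim and narrows to a 44 mm throat, closed by the gate 72 mm under the rim. Axes: z up, +y horizontally from the funnel to the handle, which is the way the gate is pulled.
- gate (a joint): How far the steel gate is pulled out, m: 0 shut, 0.045 with the handle exactly on the red line, stop at 0.065. A spring pulls it shut: about 2.5 N at 0, 6 N at the line. The gate returns if let go.
- handle (a point): Grip point on the gate's upright black post handle (16 by 16 mm, a thin white line down the middle of its sides); the post's top is 20 mm above this point, its foot 64 mm below. It stands 135 mm in +y from the funnel's axis when shut and moves along +y with the gate. Axes are the dispenser's.
- red_line (a point): Middle of the red line across the white rail under the handle, on the rail's top face, 66 mm above the plywood: the handle's middle belongs straight above it. 180 mm in +y from the funnel's axis.
- tin: Open blue tin, 72 mm across, 52 mm high, wall 3 mm, standing on the dispenser's 6 mm base straight under the funnel; origin at the centre of its underside, z up.
- slide_rule: White pocket slide rule lying flat, 36 x 155 x 10 mm, long along its y; origin under its centre. Leave alone.
- stapler: Grey steel stapler, 34 x 145 x 50 mm, long along its y; origin under its centre. Leave alone.
- eraser: Beige eraser, 56 x 24 x 13 mm, origin under its centre. Leave alone.
- brass_lens: Round brass hand lens lying flat, 62 mm across, 9 mm high, handle reaching 95 mm to its +x; origin under the lens centre. Leave alone.
- tin_lid: The tin's blue screw lid, 76 mm across, 15 mm high, origin under its centre. Leave alone.
- scoop: The yellow scoop, a tray 62 mm wide and 98 mm long with sides 42 mm high, 90 g without balls, nose roughly towards the robot at the start; origin on its underside, 70 mm to -x of scoop_grip and 55 mm below it, same axes.
Not all that is in view belongs to the job. Of the things that look like the tin, the larger one is meant. Of the things that look like the scoop, the smaller one is meant.

How it is judged:
On the way, in this order (a step that is already met when the one before it is completed fails the run):
1. all four balls lie in the funnel while the gate is shut (horizontal distance between each of ball1_center, ball2_center, ball3_center, ball4_center and funnel_mouth below 0.055 m and z of ball1_center in the frame of funnel_mouth between -0.075 and -0.005 m and z of ball2_center in the frame of funnel_mouth between -0.075 and -0.005 m and z of ball3_center in the frame of funnel_mouth between -0.075 and -0.005 m and z of ball4_center in the frame of funnel_mouth between -0.075 and -0.005 m and value of joint gate below 0.006 m), for 0.2 s.
2. the scoop stands upright on the plywood again, let go, with the gate still shut (height (world z) of scoop_grip between 0.048 and 0.062 m and angle between scoop_grip's own z axis and vertical below 0.12 rad and contact force between the fingers and scoop below 0.5 N and linear speed of scoop below 0.03 m/s and value of joint gate below 0.006 m), for 0.2 s.
3. the gripped gate is pulled out to the red line and all balls have dropped into the tin (value of joint gate between 0.04 and 0.05 m and contact force between the fingers and gate above 2 N and contact force between scoop and gate below 0.2 N and horizontal distance between each of ball1_center, ball2_center, ball3_center, ball4_center and tin below 0.034 m and z of each of ball1_center, ball2_center, ball3_center, ball4_center in the frame of tin below 0.05 m), for 0.3 s.
At the end, for the whole second after the job is handed in: Fingers hold the gate handle (over 2 N, scoop not touching it) at rest within 5 mm of the red line; all four balls in the tin, below its rim; tin upright, within 15 mm of its start; scoop upright (within 7 degrees) on the plywood, let go (all of step 3 and height (world z) of scoop_grip between 0.048 and 0.062 m and angle between scoop_grip's own z axis and vertical below 0.12 rad and contact force between the fingers and scoop below 0.5 N and velocity of joint gate between -0.01 and 0.01 m/s and angle between tin's own z axis and vertical below 0.1 rad and distance of tin from where it was at the start of the episode below 0.015 m); the arm keeps its last pose, push and grip.
It fails at once if the slide rule is moved more than 30 mm (distance of slide_rule from where it was at the start of the episode above 0.03 m).
It fails at once if the stapler is moved more than 30 mm (distance of stapler from where it was at the start of the episode above 0.03 m).
It fails at once if the eraser is moved more than 30 mm (distance of eraser from where it was at the start of the episode above 0.03 m).
It fails at once if the brass lens is moved more than 30 mm (distance of brass_lens from where it was at the start of the episode above 0.03 m).
It fails at once if the tin lid is moved more than 30 mm (distance of tin_lid from where it was at the start of the episode above 0.03 m).
It also fails if it takes over 67 s, if anything falls off the work surface, if the arm or the gripper's body presses on something with over 40 N, if the wrist force passes 120 N, or if a joint passes its speed limit or range.

## Robot

A 6-joint arm with a two-finger parallel gripper is mounted at the origin on the work surface. World frame = base frame: x ahead of the robot, y to its left, z up, the work surface at z = 0. Lengths are in m, angles in rad, forces in N, time in s.
With the tool pointing down it reaches from about 0.4 to 0.825 m from the base axis. Payload 7 kg.
Tool frame: the origin (TCP) lies on the centre line of the jaws, within the pads' length; the fingertips stand 22 mm ahead of it and the grasp point (between the pads) lies 3 mm ahead of it; z points along the fingers, y is the line along which they close (so a half turn about z gives the same grasp; the last joint's range is limited). The gripper opens to 88 mm and grips with 3 to 60 N. Pads are 19 mm wide; open, the fingers measure 130 mm over their backs; the gripper's body (78 mm by 193 mm) begins 47 mm behind the grasp point.
Start: joints at [1.483, 0.359, 0.012, 0, -1.224, -0.288], TCP at [0.248, 0.628, 0.249] pointing down, gripper open.
Joint ranges: [-3.07, 3.07], [-1.43, 2.12], [-1.02, 1.25], [-3.03, 1.67], [-3.05, -0], [-3.03, 3.03]. Speed limits (rad/s): [2.39, 2.39, 3.01, 3.14, 3.14, 3.14].

## Interface

Orientations are given as [roll, pitch, yaw] about the fixed x, y, z axes, in that order (R = Rz(yaw) Ry(pitch) Rx(roll)).
In Python, from station import monitor, viewer, order gives the robot as it stands. The module is installed in compiled form; this text tells all that it offers.
- The arm moves only by the tool servo_tool, never from a script. Its argument "targets" is a list of rows, each an object with "angular": the turn, a rotation vector about the tool's x, y, z in degrees, a list of three; "xyz": the shift along the tool's x, y, z in cm, a list of three; "claw": the finger opening in cm, from 0 to 8.76. A call has 1 to 20 rows; each row shifts and turns the commanded pose from where the row before left it, along the tool's axes as they then stand; what a row does not reach is not made up. A row lasts 1/10 s, in which the tool goes at most 50 mm and 8.59 degrees, less where a joint would pass 70% of its speed; a pose out of reach is approached as far as the arm can. A call is refused whole if a number of a shift passes 5 or a number of a turn 8.59, either way. A call with a gripper value outside its range is refused whole. The fingers move at their own pace and stop on an object; "force" is the grip in N (left out, the last holds). Time passes only in rows, so rows that do not move let the fingers close. It gives the time, the measured TCP pose, the force, the opening and the grip force at its end, in the units of the state.
- monitor.get_state(): the state, without advancing time (a new reading comes with each control period).
- viewer.grab_frame(name): name is "scene" or "side" or "wrist"; returns a dict with "color" (480x640x3 uint8, blue, green, red), "fovy" (degrees; the focal length in pixels is half the picture's height over the tangent of half this angle, whatever the lens; pixels are square), "cx", "cy" (the principal point, pixels), "R" (3x3) and "t" (3): a world point X has camera coordinates R X + t. Camera axes: x right, y down, z forward; pixel columns grow to the right and rows downward; lengths in m; the calibration is good to about 2 mm. The wrist camera is an equidistant fisheye: a pixel r from the principal point sees the ray r / f radians off the axis. A picture is of the moment at which its call begins. There is no depth.
- order.job_done(): hands the job in; it is judged then, once.
The state is a dict: "t": time; "q": joint angles; "qd": joint speeds; "joint_efforts": joint torques, N m; "eef_pos": TCP position; "ee_rot": TCP orientation; "force": force on the tool from outside, world axes, zero at the start; "moment": the same for the moment, N m; "width": finger opening in m; "gripper_force": force on a finger pad.
Only numpy, scipy, OpenCV 4.12 (cv2) and the standard library are available. Lean on these libraries where they do the work, as an engineer would, in place of code of your own. Each camera call takes 0.05 s, during which the arm holds its last target. There are 200 camera calls.

## Working session

There is one attempt and no reset: what is moved stays moved. The work goes in short steps, Python scripts to look and compute and a tool call to move; the robot and the scene stay as the last step left them, time stands still between calls to the robot, and variables do not carry over. Pictures are saved under pics/ and viewed, at most 10 in all, crops included, and the job is handed in when it is done.

Besides the shell and the picture viewer there is one more tool, called after "Emit:" as name(argument=value, ...), one argument or row to a line, values as JSON. servo_tool: Moves the arm, as the interface text tells. Its arguments: {"type":"object","properties":{"targets":{"type":"array"},"force":{"type":"number"}},"required":["targets"]}

```bash
mkdir -p pics
cat > h.py <<'E'
import numpy as np, cv2
from station import monitor, viewer, order
def grab(n,save=None):
    f=viewer.grab_frame(n)
    if save: cv2.imwrite('pics/'+save+'.png',f['color'])
    return f
def foc(f): return 240/np.tan(np.radians(f['fovy'])/2)
def ray(f,u,v,fish=False):
    F=foc(f); d=np.array([(u-f['cx']),(v-f['cy'])])
    if fish:
        r=np.hypot(*d); th=r/F; c=np.array([*(d/max(r,1e-9)*np.sin(th)),np.cos(th)])
    else: c=np.array([*(d/F),1.])
    R=np.array(f['R']);t=np.array(f['t']); return -R.T@t, R.T@c/np.linalg.norm(c)
def onz(f,u,v,z,fish=False):
    o,d=ray(f,u,v,fish); return o+d*(z-o[2])/d[2]
def proj(f,X,fish=False):
    c=np.array(f['R'])@np.array(X)+np.array(f['t']);F=foc(f)
    if fish:
        r=np.hypot(c[0],c[1]);th=np.arctan2(r,c[2]);return np.array([f['cx'],f['cy']])+F*th*c[:2]/r
    return np.array([f['cx'],f['cy']])+F*c[:2]/c[2]
def tri(rs):
    A=0;b=0
    for o,d in rs: P=np.eye(3)-np.outer(d,d);A=A+P;b=b+P@o
    return np.linalg.solve(A,b)
E
python3 - <<'E'
from h import *
for n in ['scene','side','wrist']:
    f=grab(n,n+'0'); print(n,f['fovy'],f['cx'],f['cy'],np.round(-np.array(f['R']).T@f['t'],3),np.round(f['R'],3).tolist())
print(monitor.get_state())
E
```

```text
scene 56.8736663126848 321.4542201650528 238.7979806565675 [0.861 0.542 1.038] [[-0.855, 0.518, -0.014], [0.446, 0.72, -0.532], [-0.265, -0.461, -0.847]]
side 48.640815930656636 321.3210044328863 243.966516908549 [ 0.39  -0.825  0.799] [[0.981, -0.194, -0.004], [-0.12, -0.593, -0.796], [0.152, 0.782, -0.605]]
wrist 65.70646984690485 317.0661647312669 235.02782204959684 [0.324 0.598 0.384] [[-0.367, -0.93, 0.002], [-0.886, 0.35, 0.304], [-0.284, 0.11, -0.953]]
{'t': 0.15, 'q': array([ 1.48306040e+00,  3.59207779e-01,  1.12587226e-02, -2.33341334e-04,
       -1.22407416e+00, -2.88082146e-01]), 'qd': array([-0.00123934, -0.00271921,  0.00279568,  0.00189049,  0.000704  ,
        0.00083969]), 'joint_efforts': array([-3.63232775e-04, -5.83275712e+01,  2.93292314e+01,  7.00121731e+00,
        8.85014771e-03, -9.95330674e-05]), 'eef_pos': array([0.24766349, 0.62756098, 0.24784653]), 'ee_rot': array([ 3.14035399e+00, -1.38260153e-04, -3.75897417e-01]), 'force': array([ 0.46081008,  0.69471976, -0.40578224]), 'moment': array([-0.03480893,  0.00173245, -0.01759369]), 'gripper_force': 0.0, 'width': 0.08758319307572211}
```

View pics/scene0.png

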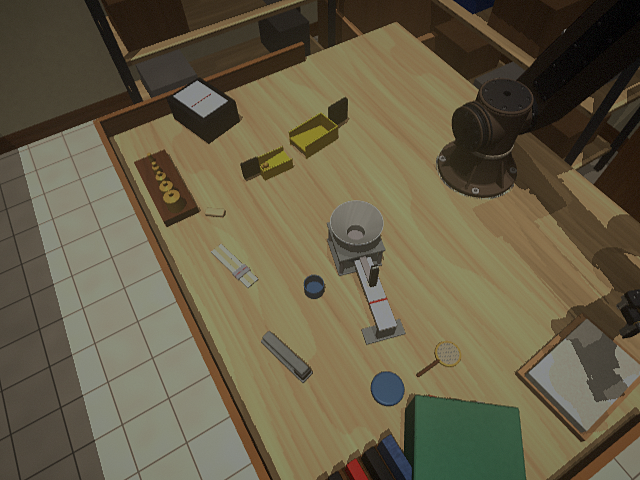

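View pics/side0.png

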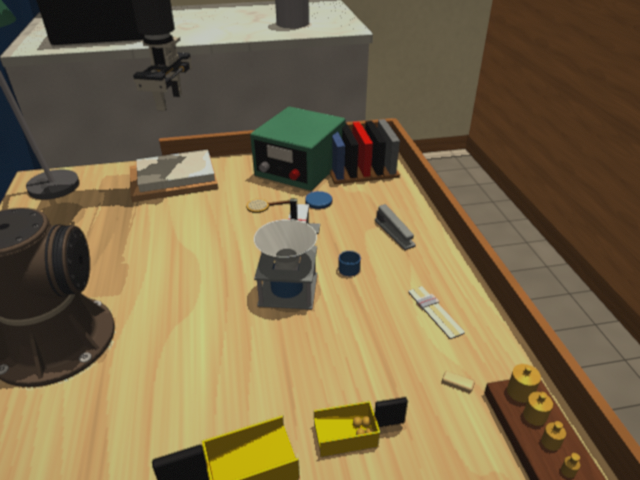

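The scene view shows two scoops. The small one, with balls, has its tray at (272,163) and fin at (250,168). The larger empty one is at (315,135), with its fin at (338,110). There are two tins: the one under the funnel, at (287,285) in the side view, and a small one at (314,287) in the scene view. I choose the small scoop and the tin under the funnel, and check both in one composite of close crops.

Run:
```python
from h import *
s=cv2.imread('pics/scene0.png');d=cv2.imread('pics/side0.png')
def c(im,x,y,w,h): return cv2.resize(im[y:y+h,x:x+w],(400,300),interpolation=cv2.INTER_CUBIC)
cv2.imwrite('pics/c1.png',np.vstack([np.hstack([c(s,230,135,80,60),c(d,300,385,120,90)]),np.hstack([c(s,310,190,120,90),c(d,230,190,120,90)])]))
```

```text
(no output)
```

View pics/c1.png

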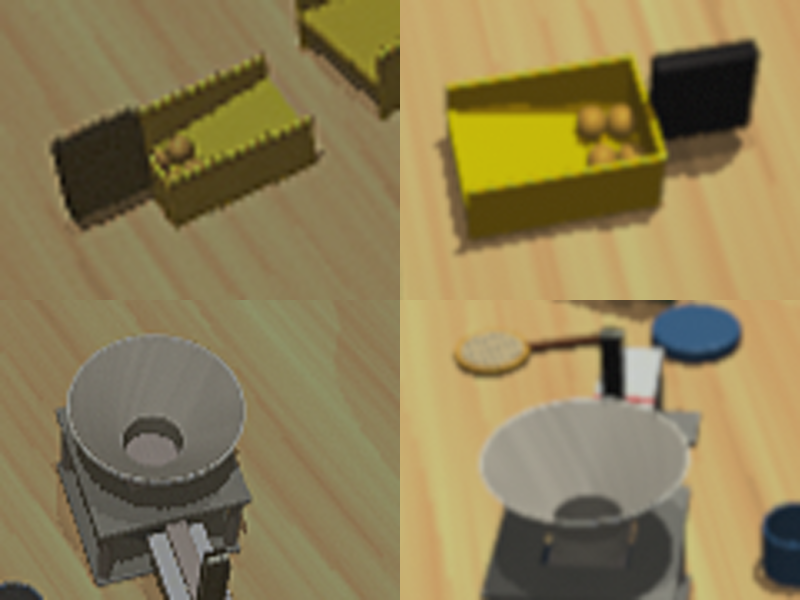

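Run:
```python
from h import *
S=grab('scene');D=grab('side')
A=lambda x,y:(230+x/5,135+y/5); B=lambda x,y:(300+x/3.3333,385+y/3.3333)
C=lambda x,y:(310+x/3.3333,190+y/3.3333); E=lambda x,y:(230+x/3.3333,190+y/3.3333)
p=lambda n,*a:print(n,*[np.round(x,4) for x in a])
# scoop fin: near edge (tray end) / far edge tops
a=[onz(S,*A(*q),.075) for q in [(55,146),(135,108)]]; b=[onz(D,*B(*q),.075) for q in [(355,43),(250,56)]]
p('fin scene',*a,np.linalg.norm(a[0]-a[1])); p('fin side',*b,np.linalg.norm(b[0]-b[1]))
p('tri far',tri([ray(S,*A(55,146)),ray(D,*B(355,43))]))
# tray rim corners z=.042 side
p('rim side',*[onz(D,*B(*q),.042) for q in [(46,90),(232,60),(265,155),(68,190)]])
p('rim scene',*[onz(S,*A(*q),.042) for q in [(263,55),(313,122),(178,188),(143,103)]])
for n,f,g,qs in [('S',S,C,[(68,95),(245,110),(155,35),(160,180)]),('D',D,E,[(82,165),(290,165),(185,100),(185,222)])]:
    P=np.array([onz(f,*g(*q),.146) for q in qs]);p('funnel '+n,(P.max(0)+P.min(0))/2,np.ptp(P,0),P.mean(0))
    print([round(np.linalg.norm(P[i]-P[i+1]),4) for i in (0,2)])
p('handle top',onz(S,*C(215,250),.15),onz(D,*E(212,32),.15),tri([ray(S,*C(215,250)),ray(D,*E(212,32))]))
p('red',onz(S,377,300,.066),onz(D,*E(240,100),.066))
```

```text
fin scene [ 0.6247 -0.3211  0.075 ] [ 0.5723 -0.3229  0.075 ] 0.0524
fin side [ 0.6275 -0.3245  0.075 ] [ 0.5752 -0.3217  0.075 ] 0.0524
tri far [ 0.6261 -0.323   0.0737]
rim side [ 0.4784 -0.2982  0.042 ] [ 0.574  -0.2992  0.042 ] [ 0.5752 -0.3549  0.042 ] [ 0.4785 -0.3546  0.042 ]
rim scene [ 0.4761 -0.3497  0.042 ] [ 0.4768 -0.2859  0.042 ] [ 0.5693 -0.2829  0.042 ] [ 0.5565 -0.3536  0.042 ]
funnel S [0.4812 0.0596 0.146 ] [0.1024 0.1084 0.    ] [0.4815 0.0583 0.146 ]
[np.float64(0.1294), np.float64(0.1279)]
funnel D [0.4854 0.0548 0.146 ] [0.1258 0.1258 0.    ] [0.4856 0.0512 0.146 ]
[np.float64(0.1283), np.float64(0.127)]
handle top [0.5164 0.1821 0.15  ] [0.5236 0.1889 0.15  ] [0.5206 0.1835 0.1545]
red [0.5331 0.229  0.066 ] [0.5468 0.2252 0.066 ]
```

Emit:
servo_tool(
  targets=[
    {"angular":[0,0,-7.2],"xyz":[0,0,-2],"claw":5},
    {"angular":[0,0,-7.2],"xyz":[0,0,-2],"claw":5},
    {"angular":[0,0,-7.1],"xyz":[0,0,-1],"claw":5},
    {"angular":[0,0,0],"xyz":[1.4,3.8,0],"claw":5},
    {"angular":[0,0,0],"xyz":[1.4,3.8,0],"claw":5},
    {"angular":[0,0,0],"xyz":[1.4,3.8,0],"claw":5},
    {"angular":[0,0,0],"xyz":[1.4,3.8,0],"claw":5},
    {"angular":[0,0,0],"xyz":[1.4,3.8,0],"claw":5},
    {"angular":[0,0,0],"xyz":[1.4,3.8,0],"claw":5},
    {"angular":[0,0,0],"xyz":[1.4,3.8,0],"claw":5},
    {"angular":[0,0,0],"xyz":[1.4,3.8,0],"claw":5},
    {"angular":[0,0,0],"xyz":[1.4,3.8,0],"claw":5},
    {"angular":[0,0,0],"xyz":[1.4,3.8,0],"claw":5},
    {"angular":[0,0,0],"xyz":[1.4,3.8,0],"claw":5},
    {"angular":[0,0,0],"xyz":[1.4,3.8,0],"claw":5},
    {"angular":[0,0,0],"xyz":[1.4,3.8,0],"claw":5},
  ],
  force=50,
)

```text
t: 1.85
eef_pos: [0.4296, 0.1321, 0.2989]
ee_rot: [-3.141, -0.001, -0.0]
force: [0.9, 0.4, 1.3]
width: 0.0503
gripper_force: 0.0
```

```bash
python3 -c "
from h import *
import pickle
f=grab('wrist','w1');pickle.dump(f,open('w1.pkl','wb'));print(f['cx'],f['cy'],foc(f))"
```

```text
317.0661647312669 235.02782204959684 371.64829954431775
```

View pics/w1.png

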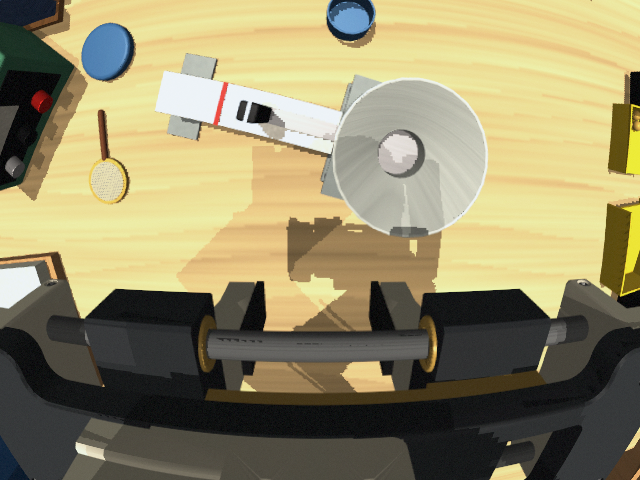

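Emit:
servo_tool(
  targets=[
    {"angular":[0,0,0],"xyz":[1.4,3.8,0],"claw":5},
    {"angular":[0,0,0],"xyz":[1.4,3.8,0],"claw":5},
    {"angular":[0,0,0],"xyz":[1.4,3.8,0],"claw":5},
    {"angular":[0,0,0],"xyz":[1.4,3.8,0],"claw":5},
    {"angular":[0,0,0],"xyz":[1.4,3.8,0.5],"claw":5},
    {"angular":[0,0,0],"xyz":[1.4,3.8,1],"claw":5},
    {"angular":[0,0,0],"xyz":[1.4,3.8,1],"claw":5},
    {"angular":[0,0,0],"xyz":[1.4,3.8,1],"claw":5},
    {"angular":[0,0,0],"xyz":[1.4,3.8,1],"claw":5},
    {"angular":[0,0,0],"xyz":[1.4,3.8,1],"claw":5},
    {"angular":[0,0,0],"xyz":[1.4,3.8,1.5],"claw":5},
    {"angular":[0,0,0],"xyz":[1.6,3.6,2],"claw":5},
    {"angular":[0,0,0],"xyz":[0,0,0],"claw":5},
  ],
)

```text
t: 3.2
eef_pos: [0.5985, -0.3235, 0.2034]
ee_rot: [-3.14, 0.006, -0.004]
force: [-1.4, -0.3, -1.7]
width: 0.05
gripper_force: 0.0
```

The wrist view w1 shows the funnel rim around (411,158), spanning columns 334-487, the handle top near (244,110), and the red line from (227,84) to (216,123). I'll measure those, and take a wrist picture above the scoop.

Run:
```python
from h import *
import pickle
f=pickle.load(open('w1.pkl','rb'))
P=np.array([onz(f,*q,.146,True) for q in [(334,158),(487,158),(413,78),(411,236)]])
print(P.round(4),np.linalg.norm(P[0]-P[1]),np.linalg.norm(P[2]-P[3]))
A=np.c_[2*P[:,:2],np.ones(4)];s=np.linalg.lstsq(A,(P[:,:2]**2).sum(1),rcond=None)[0];c=s[:2];print('funnel',c,np.sqrt(s[2]+c@c))
print('red',onz(f,222,103,.066,True)[:2],'red dir',onz(f,227,84,.066,True)-onz(f,216,123,.066,True))
hsv=cv2.cvtColor(f['color'],cv2.COLOR_BGR2HSV);sub=f['color'][95:130,230:275].max(2)
print('handle top',[onz(f,*q,.150,True)[:2].round(4) for q in [(237,101),(249,103),(245,122),(237,118)]])
g=grab('wrist','w2')
cv2.imwrite('pics/w2.png',g['color']);pickle.dump(g,open('w2.pkl','wb'))
big=cv2.resize(f['color'][90:130,220:280],(600,400),interpolation=cv2.INTER_NEAREST)
cv2.imwrite('pics/w2b.png',np.vstack([big[:200*0+300],cv2.resize(g['color'][0:300,:],(600,281))]))
```

```text
[[ 0.4822  0.1198  0.146 ]
 [ 0.4867 -0.0086  0.146 ]
 [ 0.5474  0.0585  0.146 ]
 [ 0.4185  0.0545  0.146 ]] 0.12848778906491798 0.12897514841784055
funnel [0.48297673 0.05556305] 0.06437756567846312
red [0.53164616 0.22764339] red dir [ 0.03904793 -0.01215936  0.        ]
handle top [array([0.528 , 0.1941]), array([0.526 , 0.1848]), array([0.5114, 0.1881]), array([0.5147, 0.1944])]
```

View pics/w2b.png

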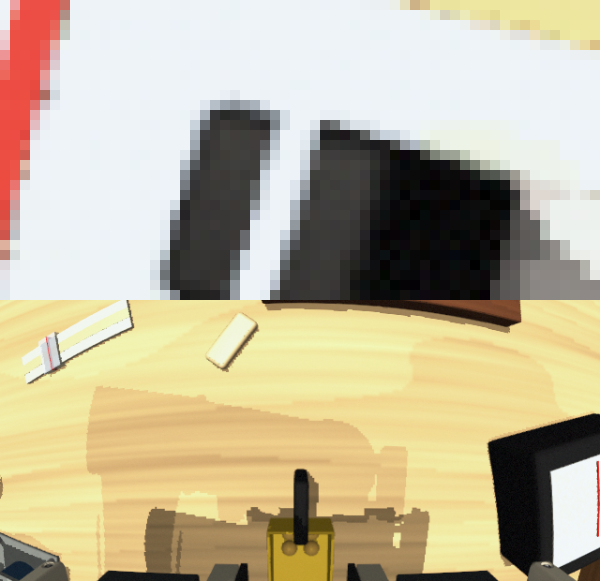

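Run:
```python
from h import *
import pickle
g=pickle.load(open('w2.pkl','rb'))
m=(g['color'].max(2)<60).astype(np.uint8);m[:,:295]=0;m[:,345:]=0;m[:165]=0;m[275:]=0
for r in range(176,272,6):
    x=np.where(m[r])[0]
    if len(x): print(r,x.min(),x.max(),onz(g,x.mean(),r,.075,True)[:2].round(4),np.ptp(x)*1.)
hs=cv2.cvtColor(g['color'],cv2.COLOR_BGR2HSV);y=cv2.inRange(hs,(22,150,60),(34,255,255));y[:,:270]=0;y[:,370:]=0
for r in (236,245,255):
    x=np.where(y[r])[0]; 
    if len(x): print('rim',r,x.min(),x.max(),onz(g,x.min(),r,.042,True)[:2],onz(g,x.max(),r,.042,True)[:2])
print(proj(g,[.6,-.322,.075],True),proj(g,[.627,-.322,.075],True))
```

```text
182 316 326 [ 0.6353 -0.3256] 10.0
188 315 327 [ 0.6308 -0.3256] 12.0
194 314 328 [ 0.6264 -0.3255] 14.0
200 314 328 [ 0.6219 -0.3255] 14.0
206 314 328 [ 0.6174 -0.3255] 14.0
212 314 328 [ 0.6129 -0.3255] 14.0
218 314 328 [ 0.6083 -0.3255] 14.0
224 313 328 [ 0.6037 -0.3252] 15.0
230 313 328 [ 0.5991 -0.3251] 15.0
236 313 328 [ 0.5943 -0.3251] 15.0
242 313 328 [ 0.5896 -0.3251] 15.0
248 313 328 [ 0.5848 -0.3251] 15.0
254 313 327 [ 0.5799 -0.3247] 14.0
260 315 326 [ 0.575  -0.3251] 11.0
rim 236 288 352 [ 0.58356503 -0.29793623] [ 0.58338476 -0.35198396]
rim 245 286 355 [ 0.57550292 -0.29599256] [ 0.57530001 -0.35476795]
rim 255 285 355 [ 0.56637321 -0.29483621] [ 0.56616065 -0.35504695]
[316.27035816 228.801674  ] [316.10499035 193.21720373]
```

Emit:
servo_tool(
  targets=[
    {"angular":[0,0,0],"xyz":[0.2,0.15,3],"claw":5},
    {"angular":[0,0,0],"xyz":[0,0,3],"claw":5},
    {"angular":[0,0,0],"xyz":[0,0,3],"claw":5},
    {"angular":[0,0,0],"xyz":[0,0,2.5],"claw":5},
    {"angular":[0,0,0],"xyz":[0,0,2],"claw":5},
    {"angular":[0,0,0],"xyz":[0,0,1],"claw":5},
    {"angular":[0,0,0],"xyz":[0,0,0],"claw":5},
    {"angular":[0,0,0],"xyz":[0,0,0],"claw":2.5},
    {"angular":[0,0,0],"xyz":[0,0,0],"claw":1.8},
    {"angular":[0,0,0],"xyz":[0,0,0],"claw":0.8},
    {"angular":[0,0,0],"xyz":[0,0,0],"claw":0.5},
    {"angular":[0,0,0],"xyz":[0,0,0],"claw":0.5},
    {"angular":[0,0,0],"xyz":[0,0,0],"claw":0.5},
  ],
  force=50,
)

```text
t: 4.55
eef_pos: [0.6015, -0.3221, 0.0641]
ee_rot: [3.141, -0.001, -0.0]
force: [-0.2, 0.5, 2.2]
width: 0.012
gripper_force: 49.7
```

Emit:
servo_tool(
  targets=[
    {"angular":[0,0,0],"xyz":[0,0,-1],"claw":0.5},
    {"angular":[0,0,0],"xyz":[0,0,-2],"claw":0.5},
    {"angular":[0,0,0],"xyz":[0,0,-3],"claw":0.5},
    {"angular":[0,0,0],"xyz":[0,0,-3],"claw":0.5},
    {"angular":[0,0,0],"xyz":[0,0,-3],"claw":0.5},
    {"angular":[0,0,0],"xyz":[0,0,-3],"claw":0.5},
    {"angular":[0,0,0],"xyz":[0,0,-3],"claw":0.5},
    {"angular":[0,0,0],"xyz":[0,0,-2],"claw":0.5},
    {"angular":[0,0,0],"xyz":[0,0,-1],"claw":0.5},
    {"angular":[0,0,0],"xyz":[0,0,0],"claw":0.5},
  ],
)

```text
t: 5.55
eef_pos: [0.6015, -0.3219, 0.2751]
ee_rot: [3.141, -0.002, -0.001]
force: [0.4, -0.6, -2.5]
width: 0.0117
gripper_force: 49.7
```

Run:
```python
from h import *
s=monitor.get_state();print(s['eef_pos'],s['width'],s['gripper_force'],s['q'].round(2))
D=grab('side'); S=grab('scene')
p=s['eef_pos']
def crop(f):
    u,v=proj(f,p+[-.05,0,-.02]).astype(int);u0=min(max(u-80,0),480);v0=min(max(v-60,0),360)
    return cv2.resize(f['color'][v0:v0+120,u0:u0+160],(400,300),interpolation=cv2.INTER_CUBIC)
cv2.imwrite('pics/lift.png',np.hstack([crop(S),crop(D)]))
```

```text
[ 0.60152432 -0.32187239  0.27507329] 0.01166150786087861 49.73868370056152 [-0.21  0.36  0.07 -0.   -1.28  1.78]
```

View pics/lift.png

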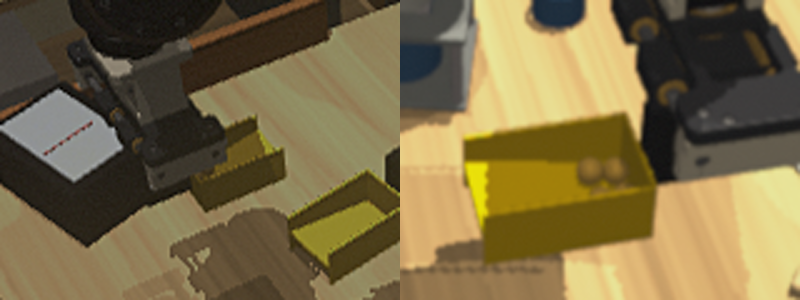

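Crops of the lifted scoop show it level in the grip, with the balls at its back wall (right crop, about (605,172)). Next I carry it to the funnel.

Emit:
servo_tool(
  targets=[
    {"angular":[0,0,0],"xyz":[0.2,-1.2,0],"claw":0.5},
    {"angular":[0,0,0],"xyz":[0.3,-2.4,0],"claw":0.5},
    {"angular":[0,0,0],"xyz":[0.3,-3.2,0],"claw":0.5},
    {"angular":[0,0,0],"xyz":[0.3,-3.2,0],"claw":0.5},
    {"angular":[0,0,0],"xyz":[0.3,-3.2,0],"claw":0.5},
    {"angular":[0,0,0],"xyz":[0.3,-3.2,0],"claw":0.5},
    {"angular":[0,0,0],"xyz":[0.3,-3.2,0],"claw":0.5},
    {"angular":[0,0,0],"xyz":[0.3,-3.2,0],"claw":0.5},
    {"angular":[0,0,0],"xyz":[0.3,-3.2,0],"claw":0.5},
    {"angular":[0,0,0],"xyz":[0.3,-3.2,0],"claw":0.5},
    {"angular":[0,0,0],"xyz":[0.2,-3.2,0],"claw":0.5},
    {"angular":[0,0,0],"xyz":[0.1,-2.4,0],"claw":0.5},
    {"angular":[0,0,0],"xyz":[0.1,-1.5,1],"claw":0.5},
    {"angular":[0,0,0],"xyz":[0.1,-0.7,2],"claw":0.5},
    {"angular":[0,0,0],"xyz":[0,0,1.5],"claw":0.5},
    {"angular":[0,0,0],"xyz":[0,0,0.8],"claw":0.5},
    {"angular":[0,0,0],"xyz":[0,0,0],"claw":0.5},
    {"angular":[0,0,0],"xyz":[0,0,0],"claw":0.5},
  ],
)

```text
t: 7.45
eef_pos: [0.6355, 0.0478, 0.2206]
ee_rot: [3.141, 0.0, -0.001]
force: [-0.3, 0.6, -1.1]
width: 0.0119
gripper_force: 49.7
```

Run:
```python
from h import *
s=monitor.get_state();print(s['eef_pos'],s['ee_rot'],s['q'].round(2))
D=grab('side'); S=grab('scene')
p=s['eef_pos']
def crop(f):
    u,v=proj(f,p+[-.08,0,-.05]).astype(int);u0=min(max(u-80,0),480);v0=min(max(v-60,0),360)
    print(u0,v0);return cv2.resize(f['color'][v0:v0+120,u0:u0+160],(400,300),interpolation=cv2.INTER_CUBIC)
cv2.imwrite('pics/over.png',np.hstack([crop(S),crop(D)]))
```

```text
[0.63554024 0.04780549 0.22057886] [ 3.14118149e+00  1.40193995e-04 -8.90328919e-04] [ 0.38  0.32 -0.12  0.   -1.14  1.19]
248 165
239 165
```

View pics/over.png

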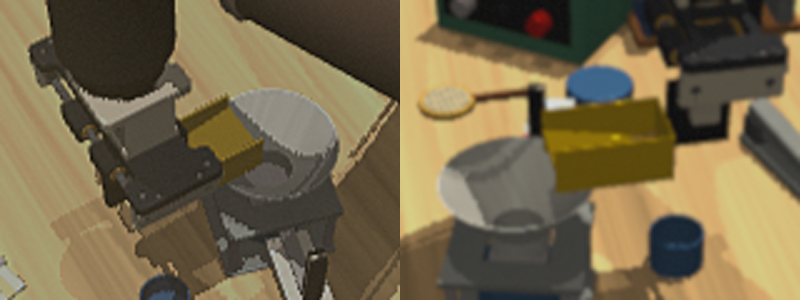

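The scoop's nose sits over the funnel, just inside its near half. I correct y by 8 mm and begin tilting about the lip.

Emit:
servo_tool(
  targets=[
    {"angular":[0,0,0],"xyz":[0,-0.8,0],"claw":0.5},
    {"angular":[0,3.75,0],"xyz":[-0.29,0,-0.81],"claw":0.5},
    {"angular":[0,3.75,0],"xyz":[-0.29,0,-0.81],"claw":0.5},
    {"angular":[0,0,0],"xyz":[0,0,0],"claw":0.5},
  ],
)

```text
t: 7.95
eef_pos: [0.6282, 0.0565, 0.2386]
ee_rot: [-3.14, -0.135, 0.0]
force: [0.1, 0.7, -1.9]
width: 0.012
gripper_force: 49.7
```

Emit:
servo_tool(
  targets=[
    {"angular":[0,3.75,0],"xyz":[-0.29,0,-0.81],"claw":0.5},
    {"angular":[0,3.75,0],"xyz":[-0.29,0,-0.81],"claw":0.5},
    {"angular":[0,3.75,0],"xyz":[-0.29,0,-0.81],"claw":0.5},
    {"angular":[0,3.75,0],"xyz":[-0.29,0,-0.81],"claw":0.5},
    {"angular":[0,3.75,0],"xyz":[-0.29,0,-0.81],"claw":0.5},
    {"angular":[0,3.75,0],"xyz":[-0.29,0,-0.81],"claw":0.5},
    {"angular":[0,3.75,0],"xyz":[-0.29,0,-0.81],"claw":0.5},
    {"angular":[0,3.75,0],"xyz":[-0.29,0,-0.81],"claw":0.5},
    {"angular":[0,3.75,0],"xyz":[-0.29,0,-0.81],"claw":0.5},
    {"angular":[0,3.75,0],"xyz":[-0.29,0,-0.81],"claw":0.5},
    {"angular":[0,0,0],"xyz":[0,0,0],"claw":0.5},
    {"angular":[0,0,0],"xyz":[0,0,0],"claw":0.5},
    {"angular":[0,0,0],"xyz":[0,0,0],"claw":0.5},
    {"angular":[0,0,0],"xyz":[0,0,0],"claw":0.5},
    {"angular":[0,0,0],"xyz":[0,0,0],"claw":0.5},
    {"angular":[0,0,0],"xyz":[0,0,0],"claw":0.5},
    {"angular":[0,0,0],"xyz":[0,0,0],"claw":0.5},
    {"angular":[0,0,0],"xyz":[0,0,0],"claw":0.5},
  ],
)

```text
t: 9.75
eef_pos: [0.5947, 0.0477, 0.3116]
ee_rot: [3.134, -0.727, -0.008]
force: [-0.1, 0.5, -0.5]
width: 0.0117
gripper_force: 49.7
```

Run:
```python
from h import *
s=monitor.get_state();print(s['eef_pos'],s['ee_rot'],s['force'],s['q'].round(2))
D=grab('side'); S=grab('scene')
def crop(f):
    u,v=proj(f,[.52,.056,.17]).astype(int);u0=min(max(u-80,0),480);v0=min(max(v-60,0),360)
    print(u0,v0);return cv2.resize(f['color'][v0:v0+120,u0:u0+160],(400,300),interpolation=cv2.INTER_CUBIC)
cv2.imwrite('pics/pour.png',np.hstack([crop(S),crop(D)]))
```

```text
[0.59473294 0.04770628 0.3115508 ] [ 3.13363324 -0.72730623 -0.00754075] [-0.08801748  0.51204897 -0.53605526] [ 0.22 -0.15 -0.99  1.42 -0.16 -0.02]
263 161
221 165
```

View pics/pour.png

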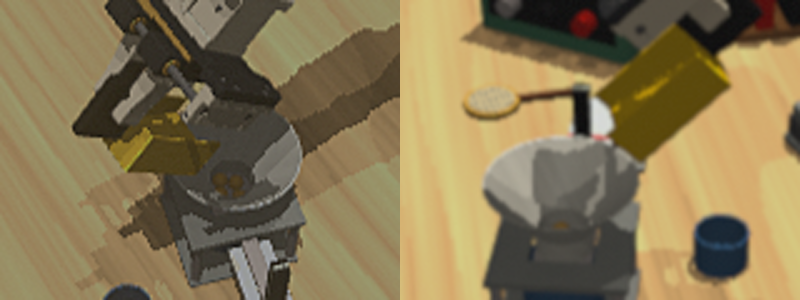

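The crops show the brass balls at the bottom of the funnel, around (228,185) in the left crop, and the scoop tilted 42°. I'll tilt back along the same path and then check that the scoop is empty.

Emit:
servo_tool(
  targets=[
    {"angular":[0,-2,0],"xyz":[0.12,0,0.44],"claw":0.5},
    {"angular":[0,-3.75,0],"xyz":[0.24,0,0.83],"claw":0.5},
    {"angular":[0,-3.75,0],"xyz":[0.24,0,0.83],"claw":0.5},
    {"angular":[0,-3.75,0],"xyz":[0.24,0,0.83],"claw":0.5},
    {"angular":[0,-3.75,0],"xyz":[0.24,0,0.83],"claw":0.5},
    {"angular":[0,-3.75,0],"xyz":[0.24,0,0.83],"claw":0.5},
    {"angular":[0,-3.75,0],"xyz":[0.24,0,0.83],"claw":0.5},
    {"angular":[0,-3.75,0],"xyz":[0.24,0,0.83],"claw":0.5},
    {"angular":[0,-3.75,0],"xyz":[0.24,0,0.83],"claw":0.5},
    {"angular":[0,-3.75,0],"xyz":[0.24,0,0.83],"claw":0.5},
    {"angular":[0,-3.75,0],"xyz":[0.24,0,0.83],"claw":0.5},
    {"angular":[0,0,0],"xyz":[0,0,0],"claw":0.5},
  ],
)

```text
t: 11.05
eef_pos: [0.6582, 0.0396, 0.2536]
ee_rot: [3.13, -0.092, -0.022]
force: [-0.3, -0.4, -2.0]
width: 0.012
gripper_force: 49.7
```

Run:
```python
from h import *
s=monitor.get_state();print(s['eef_pos'],s['ee_rot'],s['force'],s['q'].round(2))
D=grab('side'); S=grab('scene')
def crop(f,p,h):
    u,v=proj(f,p).astype(int);h*=1;w=h*4//3;u0=min(max(u-w//2,0),640-w);v0=min(max(v-h//2,0),480-h)
    return cv2.resize(f['color'][v0:v0+h,u0:u0+w],(400,300),interpolation=cv2.INTER_CUBIC)
cv2.imwrite('pics/after.png',np.hstack([crop(S,[.483,.056,.12],45),crop(D,s['eef_pos']+[-.05,0,-.03],75)]))
```

```text
[0.65818218 0.03957708 0.25357608] [ 3.12996998 -0.09182547 -0.02160974] [-0.33142387 -0.37172747 -1.9686088 ] [ 0.38  0.28 -0.12  0.05 -1.1   1.15]
```

View pics/after.png

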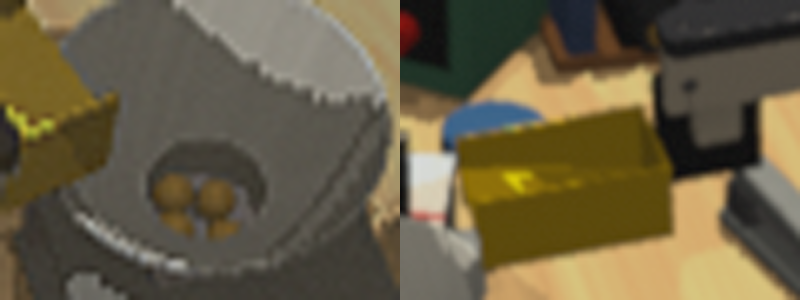

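The left crop shows all four balls in the throat, at about (173,190), (213,195), (177,222) and (220,228). The scoop is empty. I'll carry it back to where it stood.

Emit:
servo_tool(
  targets=[
    {"angular":[0.66,-5.26,-1.24],"xyz":[0,0,-1.5],"claw":0.5},
    {"angular":[0,0,0],"xyz":[0,1.2,-1.5],"claw":0.5},
    {"angular":[0,0,0],"xyz":[-0.2,2.4,0],"claw":0.5},
    {"angular":[0,0,0],"xyz":[-0.5,3.2,0],"claw":0.5},
    {"angular":[0,0,0],"xyz":[-0.5,3.2,0],"claw":0.5},
    {"angular":[0,0,0],"xyz":[-0.5,3.2,0],"claw":0.5},
    {"angular":[0,0,0],"xyz":[-0.5,3.2,0],"claw":0.5},
    {"angular":[0,0,0],"xyz":[-0.5,3.2,0],"claw":0.5},
    {"angular":[0,0,0],"xyz":[-0.5,3.2,0],"claw":0.5},
    {"angular":[0,0,0],"xyz":[-0.5,3.2,0],"claw":0.5},
    {"angular":[0,0,0],"xyz":[-0.5,3.2,0],"claw":0.5},
    {"angular":[0,0,0],"xyz":[-0.5,3.2,0],"claw":0.5},
    {"angular":[0,0,0],"xyz":[-0.5,2.4,1],"claw":0.5},
    {"angular":[0,0,0],"xyz":[-0.3,1.2,3],"claw":0.5},
    {"angular":[0,0,0],"xyz":[0,0,4],"claw":0.5},
    {"angular":[0,0,0],"xyz":[0,0,4],"claw":0.5},
    {"angular":[0,0,0],"xyz":[0,0,3],"claw":0.5},
    {"angular":[0,0,0],"xyz":[0,0,1.5],"claw":0.5},
    {"angular":[0,0,0],"xyz":[0,0,0],"claw":0.5},
    {"angular":[0,0,0],"xyz":[0,0,0],"claw":0.5},
  ],
)

```text
t: 13.15
eef_pos: [0.6023, -0.3206, 0.1227]
ee_rot: [3.14, -0.006, 0.001]
force: [0.1, 0.2, -0.8]
width: 0.0118
gripper_force: 49.7
```

Emit:
servo_tool(
  targets=[
    {"angular":[0,0,0],"xyz":[0,0,2],"claw":0.5},
    {"angular":[0,0,0],"xyz":[0,0,2],"claw":0.5},
    {"angular":[0,-0.3,0],"xyz":[0,0,1],"claw":0.5},
    {"angular":[0,0,0],"xyz":[0,0,0.5],"claw":0.5},
    {"angular":[0,0,0],"xyz":[0,0,0],"claw":0.5},
    {"angular":[0,0,0],"xyz":[0,0,0],"claw":0.5},
  ],
)

```text
t: 13.75
eef_pos: [0.6025, -0.3207, 0.0671]
ee_rot: [3.14, -0.0, 0.001]
force: [0.4, 0.2, -0.6]
width: 0.012
gripper_force: 49.7
```

Emit:
servo_tool(
  targets=[
    {"angular":[0,0,0],"xyz":[0,0,0.2],"claw":0.5},
    {"angular":[0,0,0],"xyz":[0,0,0.1],"claw":0.5},
    {"angular":[0,0,0],"xyz":[0,0,0],"claw":0.5},
    {"angular":[0,0,0],"xyz":[0,0,0],"claw":0.5},
  ],
)

```text
t: 14.15
eef_pos: [0.6023, -0.3206, 0.064]
ee_rot: [3.14, -0.0, 0.001]
force: [-0.5, 1.3, 5.1]
width: 0.0117
gripper_force: 49.8
```

Emit:
servo_tool(
  targets=[
    {"angular":[0,0,0],"xyz":[0,0,0],"claw":2},
    {"angular":[0,0,0],"xyz":[0,0,0],"claw":5},
    {"angular":[0,0,0],"xyz":[0,0,0],"claw":5},
    {"angular":[0,0,0],"xyz":[0,0,0],"claw":5},
    {"angular":[0,0,0],"xyz":[0,0,0],"claw":5},
    {"angular":[0,0,0],"xyz":[0,0,-1],"claw":5},
    {"angular":[0,0,0],"xyz":[0,0,-3],"claw":5},
    {"angular":[0,0,0],"xyz":[0,0,-4],"claw":5},
    {"angular":[0,0,0],"xyz":[0,0,-4],"claw":5},
    {"angular":[0,0,0],"xyz":[0,0,-4],"claw":5},
    {"angular":[0,0,0],"xyz":[0,0,-4],"claw":5},
    {"angular":[0,0,0],"xyz":[0,0,-2],"claw":5},
    {"angular":[0,0,0],"xyz":[0,0,0],"claw":5},
  ],
)

```text
t: 15.45
eef_pos: [0.6032, -0.321, 0.2883]
ee_rot: [3.138, -0.006, 0.001]
force: [-0.0, -0.2, 0.1]
width: 0.0498
gripper_force: 0.0
```

Run:
```python
from h import *
s=monitor.get_state();print(s['eef_pos'],s['ee_rot'])
g=grab('wrist')
m=(g['color'].max(2)<60).astype(np.uint8)
pu=proj(g,[.601,-.321,.075],True);print(pu)
c,r=pu.astype(int)
for rr in range(r-25,r+26,10):
    x=[k for k in range(c-25,c+26) if m[rr,k]]
    if x: print(rr,x[0],x[-1],onz(g,np.mean(x),rr,.075,True)[:2].round(4), onz(g,x[0],rr,.075,True)[1]-onz(g,x[-1],rr,.075,True)[1])
S=grab('scene');hs=cv2.cvtColor(S['color'],cv2.COLOR_BGR2HSV);y=cv2.inRange(hs,(22,120,60),(34,255,255));print('yellow bbox small scoop',cv2.boundingRect(y[140:190,255:300]))
o=cv2.imread('pics/scene0.png');hs=cv2.cvtColor(o,cv2.COLOR_BGR2HSV);y=cv2.inRange(hs,(22,120,60),(34,255,255));print('before',cv2.boundingRect(y[140:190,255:300]))
# handle target
u=np.array([.282,.959]);h=np.array([.483,.0556])+.135*u;print('handle',h,'yaw',np.degrees(np.arctan2(u[1],u[0]))-90)
```

```text
[ 0.60322618 -0.32095726  0.28832755] [ 3.13813960e+00 -6.01623372e-03  9.69677912e-04]
[317.08567193 209.24586819]
184 311 321 [ 0.6258 -0.3199] 0.00952755849550313
194 311 321 [ 0.616  -0.3199] 0.00958484763170514
204 311 322 [ 0.6062 -0.3204] 0.010612306899164703
214 311 321 [ 0.5962 -0.32  ] 0.009715395295512186
224 310 322 [ 0.5862 -0.32  ] 0.011747162213800011
234 312 321 [ 0.5759 -0.3205] 0.008881650421324883
yellow bbox small scoop (3, 0, 42, 42)
before (2, 0, 43, 41)
handle [0.52107  0.185065] yaw -16.38630566009742
```

Emit:
servo_tool(
  targets=[
    {"angular":[0,0,0],"xyz":[-0.3,-1.8,0],"claw":5},
    {"angular":[0,0,0],"xyz":[-0.5,-3.3,0],"claw":5},
    {"angular":[0,0,0],"xyz":[-0.5,-3.3,0],"claw":5},
    {"angular":[0,0,0],"xyz":[-0.5,-3.3,0],"claw":5},
    {"angular":[0,0,0],"xyz":[-0.5,-3.3,0],"claw":5},
    {"angular":[0,0,0],"xyz":[-0.5,-3.3,0],"claw":5},
    {"angular":[0,0,0],"xyz":[-0.5,-3.3,0],"claw":5},
    {"angular":[0,0,0],"xyz":[-0.5,-3.3,0],"claw":5},
    {"angular":[0,0,0],"xyz":[-0.5,-3.3,0],"claw":5},
    {"angular":[0,0,0],"xyz":[-0.5,-3.3,0],"claw":5},
    {"angular":[0,0,0],"xyz":[-0.5,-3.3,0],"claw":5},
    {"angular":[0,0,0],"xyz":[-0.5,-3.3,0],"claw":5},
    {"angular":[0,0,0],"xyz":[-0.5,-3.3,0],"claw":5},
    {"angular":[0,0,0],"xyz":[-0.5,-3.3,0],"claw":5},
    {"angular":[0,0,0],"xyz":[-0.5,-3.3,0],"claw":5},
    {"angular":[0,0,0],"xyz":[-0.5,-2.6,0],"claw":5},
    {"angular":[0,0,8.2],"xyz":[-0.3,0,0],"claw":5},
    {"angular":[0,0,8.2],"xyz":[0,0,0],"claw":5},
    {"angular":[0,0,0],"xyz":[0,0,0],"claw":5},
    {"angular":[0,0,0],"xyz":[0,0,0],"claw":5},
  ],
)

```text
t: 17.55
eef_pos: [0.52, 0.1857, 0.2818]
ee_rot: [3.139, 0.002, -0.281]
force: [0.1, 0.1, -0.8]
width: 0.05
gripper_force: 0.0
```

Run:
```python
from h import *
import pickle
s=monitor.get_state();print(s['eef_pos'],s['ee_rot'])
g=grab('wrist');pickle.dump(g,open('w3.pkl','wb'))
pu=proj(g,[.521,.185,.150],True);print('pred top',pu,'red pred',proj(g,[.5338,.2282,.066],True),'foot',proj(g,[.521,.185,.066],True))
c,r=pu.astype(int);v0=max(r-75,0);u0=c-100
cv2.imwrite('pics/h.png',cv2.resize(g['color'][v0:v0+150,u0:u0+200],(800,600),interpolation=cv2.INTER_CUBIC));print(u0,v0)
```

```text
[0.51998642 0.18565538 0.2818121 ] [ 3.13946940e+00  1.80947538e-03 -2.81086669e-01]
pred top [317.7940052  228.43285692] red pred [271.24796346 203.27574021] foot [317.43695245 203.42207252]
217 153
```

View pics/h.png

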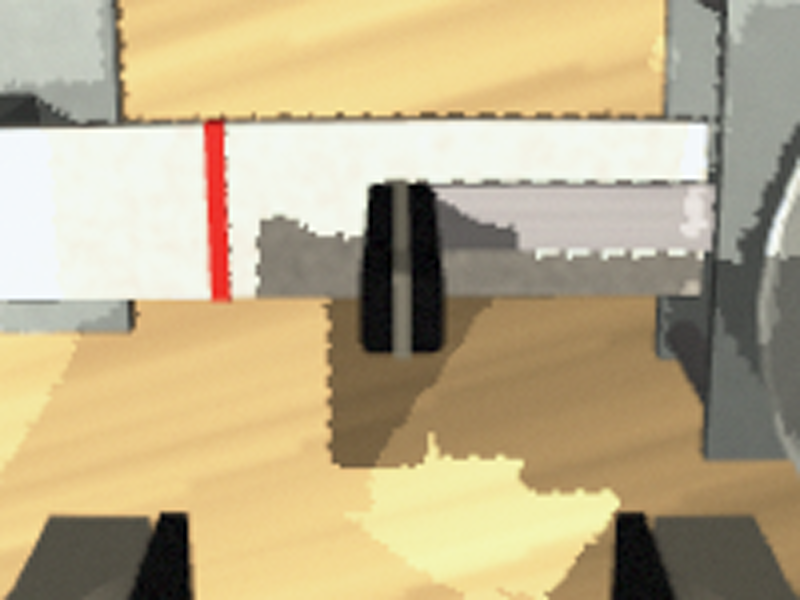

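The crop shows the handle at (402,314), the red line at (217,210), and the fingers centred on the handle at columns 188 and 612. I descend and grip.

Emit:
servo_tool(
  targets=[
    {"angular":[0,0,0],"xyz":[-0.1,0,2],"claw":5},
    {"angular":[0,0,0],"xyz":[0,0,3],"claw":5},
    {"angular":[0,0,0],"xyz":[0,0,3],"claw":5},
    {"angular":[0,0,0],"xyz":[0,0,3],"claw":5},
    {"angular":[0,0,0],"xyz":[0,0,2.4],"claw":5},
    {"angular":[0,0,0],"xyz":[0,0,1.5],"claw":5},
    {"angular":[0,0,0],"xyz":[0,0,0],"claw":5},
    {"angular":[0,0,0],"xyz":[0,0,0],"claw":5},
  ],
)

```text
t: 18.4
eef_pos: [0.5197, 0.1857, 0.1338]
ee_rot: [3.14, 0.001, -0.284]
force: [-0.2, -0.1, 0.5]
width: 0.0498
gripper_force: 0.0
```

Emit:
servo_tool(
  targets=[
    {"angular":[0,0,0],"xyz":[0,0,0],"claw":3},
    {"angular":[0,0,0],"xyz":[0,0,0],"claw":2},
    {"angular":[0,0,0],"xyz":[0,0,0],"claw":1.4},
    {"angular":[0,0,0],"xyz":[0,0,0],"claw":0.8},
    {"angular":[0,0,0],"xyz":[0,0,0],"claw":0.8},
    {"angular":[0,0,0],"xyz":[0,0,0],"claw":0.8},
    {"angular":[0,0,0],"xyz":[0,0,0],"claw":0.8},
  ],
  force=30,
)

```text
t: 19.1
eef_pos: [0.5195, 0.1856, 0.1338]
ee_rot: [3.14, 0.001, -0.285]
force: [-1.2, -1.7, 2.3]
width: 0.0155
gripper_force: 30.0
```

Emit:
servo_tool(
  targets=[
    {"angular":[0,0,0],"xyz":[0,-0.5,0],"claw":0.8},
    {"angular":[0,0,0],"xyz":[0,-0.8,0],"claw":0.8},
    {"angular":[0,0,0],"xyz":[0,-0.8,0],"claw":0.8},
    {"angular":[0,0,0],"xyz":[0,-0.8,0],"claw":0.8},
    {"angular":[0,0,0],"xyz":[0,-0.8,0],"claw":0.8},
    {"angular":[0,0,0],"xyz":[0,-0.5,0],"claw":0.8},
    {"angular":[0,0,0],"xyz":[0,-0.3,0],"claw":0.8},
    {"angular":[0,0,0],"xyz":[0,0,0],"claw":0.8},
    {"angular":[0,0,0],"xyz":[0,0,0],"claw":0.8},
    {"angular":[0,0,0],"xyz":[0,0,0],"claw":0.8},
    {"angular":[0,0,0],"xyz":[0,0,0],"claw":0.8},
    {"angular":[0,0,0],"xyz":[0,0,0],"claw":0.8},
  ],
  force=30,
)

```text
t: 20.3
eef_pos: [0.5317, 0.2289, 0.1337]
ee_rot: [3.139, 0.002, -0.285]
force: [-3.9, -4.9, 8.4]
width: 0.0162
gripper_force: 30.0
```

Run:
```python
from h import *
import pickle
s=monitor.get_state();print(s['eef_pos'],s['ee_rot'],s['force'],s['width'],np.linalg.norm((s['eef_pos']-[.5195,.1856,.1338])[:2]))
f={n:grab(n) for n in('wrist','scene','side')};pickle.dump(f,open('end.pkl','wb'))
g=f['wrist'];hs=cv2.cvtColor(g['color'],cv2.COLOR_BGR2HSV)
red=cv2.inRange(hs,(0,150,100),(6,255,255))|cv2.inRange(hs,(174,150,100),(180,255,255))
n,l,st,ce=cv2.connectedComponentsWithStats(red)
for i in range(1,n):
    if st[i,4]>8: print('red',ce[i].round(1),st[i],onz(g,*ce[i],.066,True).round(4))
print('pred red', proj(g,[.5338,.2282,.066],True))
for n,q,h in (('scene',[.483,.056,.1],'a'),('side',[.483,.056,.06],'b')):
    k=f[n];u,v=proj(k,q).astype(int);im=k['color'][v-30:v+45,u-50:u+50]
    b=cv2.inRange(cv2.cvtColor(im,cv2.COLOR_BGR2HSV),(12,90,50),(24,255,255));print(n,'brassy px near funnel/tin',cv2.countNonZero(b))
S=f['scene'];im=S['color'];D=f['side']
def crop(f,p,h,W=400,H=300):
    u,v=proj(f,p).astype(int);w=h*4//3;u0=min(max(u-w//2,0),640-w);v0=min(max(v-h//2,0),480-h)
    return cv2.resize(f['color'][v0:v0+h,u0:u0+w],(W,H),interpolation=cv2.INTER_CUBIC)
wr=cv2.resize(g['color'][120:300,197:437],(400,300),interpolation=cv2.INTER_CUBIC)
cv2.imwrite('pics/end.png',np.vstack([np.hstack([crop(S,[.483,.056,.12],60),crop(D,[.483,.03,.06],75)]),np.hstack([wr,crop(S,[.5338,.2282,.1],75)])]))
```

```text
[0.53171822 0.22894523 0.13369642] [ 3.13913813e+00  1.60402186e-03 -2.85365672e-01] [-3.87484484 -4.93763988  8.3679662 ] 0.01622966780632528 0.04503435832921606
red [316.5 237.8] [313 226   9  26 198] [0.5462 0.2254 0.066 ]
red [ 21.1 289.8] [ 13 280  21  22 271] [0.5701 0.463  0.066 ]
pred red [317.83546267 258.23215977]
scene brassy px near funnel/tin 1513
side brassy px near funnel/tin 3324
```

The picture budget is spent, so I check the throat numerically: brass pixels before and after, and the red line against the handle (0.7 mm apart along the pull).

Run:
```python
from h import *
import pickle
f=pickle.load(open('end.pkl','rb'));S=f['scene']
o=cv2.imread('pics/scene0.png')
c=proj(S,[.483,.056,.080]);print('throat',c)
for n,im in (('start',o),('end',S['color'])):
    m=np.zeros((480,640),np.uint8);cv2.ellipse(m,(int(c[0]),int(c[1])),(9,8),0,0,360,255,-1)
    hs=cv2.cvtColor(im,cv2.COLOR_BGR2HSV);b=cv2.inRange(hs,(8,100,40),(25,255,255))&m;bl=cv2.inRange(hs,(95,80,20),(125,255,255))&m
    print(n,'brass',cv2.countNonZero(b),'blue',cv2.countNonZero(bl),'mean',cv2.mean(im,m)[:3])
    if n=='end':
        ys,xs=np.where(b); print([(x,y) for x,y in zip(xs,ys)][:40])
        y0,x0=int(c[1])-9,int(c[0])-10
        print('sat');print(hs[y0:y0+19,x0:x0+21,1]);print('hue');print(hs[y0:y0+19,x0:x0+21,0])
    # funnel mouth saturation anywhere
# side: tin through the dispenser's open front
D=f['side'];d0=cv2.imread('pics/side0.png')
for n,im in (('start',d0),('end',D['color'])):
    u,v=proj(D,[.483,.02,.04]).astype(int);h=cv2.cvtColor(im,cv2.COLOR_BGR2HSV)[v-18:v+19,u-28:u+29]
    print(n,'side tin blue',cv2.countNonZero(cv2.inRange(h,(95,80,20),(125,255,255))),cv2.countNonZero(cv2.inRange(h,(8,100,40),(25,255,255))))
```

```text
throat [354.64285271 235.3435936 ]
start brass 0 blue 0 mean (92.9265306122449, 100.17551020408165, 105.51836734693879)
end brass 0 blue 0 mean (59.00000000000001, 65.19183673469388, 67.79183673469389)
[]
sat
[[ 30  25  27  25  24  25  32  40  44  45  44  48  40  41  43  37  33  25
   22  24  26]
 [ 30  25  25  27  25  40  49  48  37  41  45  45  33  32  35  40  46  36
   28  22  24]
 [ 30  27  27  24  39  53  52  48  39  41  38  40  43  34  38  39  44  39
   40  28  23]
 [ 28  29  27  34  61  51  43  42  47  47  27  20  33  43  41  41  41  41
   40  38  23]
 [ 25  28  13  55  51  48  48  23   9  22  19  10  15  27  29  31  40  39
   42  49  28]
 [ 29  28  14  67  53  25  41  21  11  11  27  28  17  11  12  19  26  37
   40  45  44]
 [ 27  29  11  68  40  33  28  37  37  22  27  26  23  17  16  12  35  32
   43  48  46]
 [ 26  29  19  65  33  37  27  21  32  33  17  22  28  17  28  33  12  25
   22  50  45]
 [ 28  30  27  19  31  28  27  27  26  23  28  30  17  40  17  12  17   6
   42  45  32]
 [ 31  30  32  28  30  35  17  28  23  27  16   0  24  18  27  27  26  39
   62  64  60]
 
[... 1848 characters left out ...]
1  22  21
   16  15  23]
 [ 21  23  23  23  24  23  21  80 105 107  30  20   9  19  19  20  14  26
   27  18  18]
 [ 21  21  23  23  23  21  21  27  22  24  18  21  18  18  25  20  20  18
   18  21  21]
 [ 22  23  20  21  19  23  23  23  23  20  22  18  20  16  18  14  19  21
   21  20  19]
 [ 40  25  21  24  20  20  22  21  21  25  19  23  20  15  24  22  18  23
   18  23  18]
 [ 24  25   0  25  25  23  24  21  21  23  20  20  16  23  17  20  20  18
   19  18  23]
 [ 23  20  45  35  20  19  36  90  27  25  22  21  18  22  23  15  23  26
   19  15  23]
 [ 25  25  21  23  20  20  20  18  21  26  19  20  23  15  19  20  18  15
   16  18  20]]
start side tin blue 402 59
end side tin blue 402 61
```

Run:
```python
from h import *
import pickle
f=pickle.load(open('end.pkl','rb'));S=f['scene'];D=f['side']
B=lambda im:cv2.inRange(cv2.cvtColor(im,cv2.COLOR_BGR2HSV),(8,90,35),(22,255,255))
a=cv2.imread('pics/after.png')[:,:400]
u,v=proj(S,[.483,.056,.12]).astype(int);u0,v0=u-30,v-22
b=B(a);b[:130]=0;b[250:]=0;b[:,:140]=0;b[:,280:]=0
ys,xs=np.where(b);print('after balls scene px',len(xs),u0+xs.min()*.15,u0+xs.max()*.15,v0+ys.min()*.15,v0+ys.max()*.15)
e=cv2.resize(S['color'][v0:v0+45,u0:u0+60],(400,300),interpolation=cv2.INTER_CUBIC)
b2=B(e)[130:250,140:280];print('end brass same area',cv2.countNonZero(b2))
p=cv2.imread('pics/pour.png')[:,400:];pe=cv2.resize(D['color'][165:285,221:381],(400,300),interpolation=cv2.INTER_CUBIC)
for n,im in (('pour',p),('end',pe)):
    b=B(im)[205:240,130:190];print('side throat',n,cv2.countNonZero(b))
# wrist: throat region
g=f['wrist'];print('wrist throat px',proj(g,[.483,.056,.074],True),proj(g,[.483,.056,.02],True))
# brass blobs on table versus start in scene & side (stray balls), blob-diff
for n in('scene','side'):
    d=cv2.absdiff(B(f[n]['color']),B(cv2.imread(f'pics/{n}0.png')));d=cv2.morphologyEx(d,cv2.MORPH_OPEN,np.ones((3,3)))
    k,l,st,ce=cv2.connectedComponentsWithStats(d);print(n,[(ce[i].round().tolist(),int(st[i,4])) for i in range(1,k) if st[i,4]>10][:25])
```

```text
after balls scene px 3686 347.8 360.85 229.95 239.85
end brass same area 20
side throat pour 79
side throat end 0
wrist throat px [578.69592347 258.72402533] [539.97460706 234.75652184]
scene [([498.0, 1.0], 16), ([525.0, 2.0], 29), ([539.0, 6.0], 100), ([551.0, 3.0], 63), ([627.0, 2.0], 45), ([517.0, 4.0], 12), ([618.0, 8.0], 45), ([624.0, 16.0], 24), ([536.0, 17.0], 21), ([620.0, 29.0], 80), ([536.0, 29.0], 15), ([564.0, 30.0], 14), ([539.0, 49.0], 231), ([560.0, 38.0], 12), ([614.0, 37.0], 12), ([613.0, 46.0], 100), ([555.0, 47.0], 57), ([554.0, 56.0], 35), ([603.0, 61.0], 52), ([551.0, 62.0], 20), ([610.0, 66.0], 12), ([603.0, 71.0], 24), ([544.0, 74.0], 12), ([550.0, 76.0], 23), ([603.0, 78.0], 15)]
side [([226.0, 2.0], 16), ([248.0, 12.0], 255), ([17.0, 193.0], 777), ([284.0, 174.0], 19), ([84.0, 230.0], 1354), ([287.0, 191.0], 451), ([42.0, 203.0], 27), ([47.0, 203.0], 18), ([154.0, 202.0], 12), ([242.0, 243.0], 608), ([227.0, 235.0], 165), ([45.0, 224.0], 20), ([199.0, 245.0], 1167), ([52.0, 227.0], 15), ([108.0, 252.0], 32), ([41.0, 250.0], 19), ([149.0, 292.0], 1608), ([255.0, 261.0], 55), ([84.0, 277.0], 101), ([96.0, 318.0], 12), ([48.0, 376.0], 105), ([68.0, 380.0], 37), ([22.0, 381.0], 15), ([30.0, 390.0], 21), ([395.0, 397.0], 57)]
```

The throat is clear of brass in both views, and the gate is at 45 mm on the line. I hold briefly and hand in.

Emit:
servo_tool(
  targets=[
    {"angular":[0,0,0],"xyz":[0,0,0],"claw":0.8},
    {"angular":[0,0,0],"xyz":[0,0,0],"claw":0.8},
    {"angular":[0,0,0],"xyz":[0,0,0],"claw":0.8},
    {"angular":[0,0,0],"xyz":[0,0,0],"claw":0.8},
    {"angular":[0,0,0],"xyz":[0,0,0],"claw":0.8},
  ],
  force=30,
)

```text
t: 20.95
eef_pos: [0.5317, 0.229, 0.1337]
ee_rot: [3.139, 0.002, -0.285]
force: [-4.3, -5.3, 7.6]
width: 0.0157
gripper_force: 30.0
```

```bash
python3 -c "
from station import order
print(order.job_done())"
```

```text
the job is handed in; nothing more can be done
None
```

I handed the job in at about 21 s with no verdict returned: the handle is still gripped on the red line (gate pulled 45 mm), the scoop stands upright where it began, and the four balls have left the funnel throat, though I could not see inside the tin to confirm they landed there.

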